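# Drive the two spring pins of a printed bracket home with a mallet

## Robot

A 6-joint arm with a two-finger parallel gripper is mounted at the origin on the work surface. World frame = base frame: x ahead of the robot, y to its left, z up, the work surface at z = 0. Lengths are in m, angles in rad, forces in N, time in s.
With the tool pointing down it reaches from about 0.275 to 0.725 m from the base axis. Payload 15.9 kg.
Tool frame: the origin (TCP) lies midway between the tips of the shut fingers; the grasp point (between the pads) lies 19 mm behind it; y points along the fingers, z is the direction in which the jaws open and shut, and the axes are right-handed (so a half turn about y gives the same grasp; the last joint's range is limited). The gripper opens to 85 mm and grips with 20 to 120 N. Pads are 22 mm wide; open, the fingers measure 114 mm over their backs; the gripper's body (76 mm by 85 mm) begins 54 mm behind the grasp point. The pads swing forward as they close: fully open they stand 13 mm farther back than shut.
Start: joints at [-1.173, 0.213, -0.034, 1.323, 0, 1.571], TCP at [0.194, -0.461, 0.231] pointing down, gripper open.
Joint ranges: [-2.98, 2.98], [-0.74, 1.72], [-1.14, 1.35], [-2.1, 2.04], [-1.57, 1.44], [-3.14, 3.14]. Speed limits (rad/s): [1.89, 1.89, 2.39, 2.57, 3.14, 3.14].

## Interface

Orientations are given as a unit quaternion [w, x, y, z].
In Python, from cell import get_state, grab_frame, job_done gives the robot as it stands.
- The arm moves only by the tool arm_command, never from a script. Its argument "motion" is text: rows parted by semicolons, each of 5 numbers parted by spaces: the closure in counts, from 0 (fully open) to 255 (shut), then the shift along the tool's x, y, z in cm, then the turn about the tool's y in degrees. In form: grip dx dy dz turn; .... A call has 1 to 20 rows; each row is the pose to reach, as a shift and turn from the pose measured when the call began, along the tool's axes at that moment; what a row does not reach only later rows make up. A row lasts 1/10 s, in which the tool goes at most 50 mm and 8.59 degrees, less where a joint would pass 70% of its speed; a pose out of reach is approached as far as the arm can. A call with a gripper value outside its range is refused whole. The fingers move at their own pace and stop on an object; the grip force is fixed at half the most. Time passes only in rows, so rows that repeat a pose let the fingers close. It gives the time, the measured TCP pose, the force and the opening at its end, in the units of the state.
- get_state(): the state, without advancing time (a new reading comes with each control period).
- grab_frame(name): name is "side" or "top"; returns a dict with "frame" (400x640x3 uint8, blue, green, red), "depth" (400x640 float32, m along the optical axis (not along the pixel's ray), 0 where there is no reading), "camera_matrix" (3x3 intrinsics, pixels), "k1" (the pictures are not rectified: a ray, as slopes to the right and down, at radius r is drawn at 1 + k1 r^2 times it, then the intrinsics apply), "camera_from_world" (4x4, takes a point from world to camera coordinates). Camera axes: x right, y down, z forward; pixel columns grow to the right and rows downward; lengths in m; the calibration is good to about 2 mm. A picture is of the moment at which its call begins.
- job_done(): hands the job in, once; it reports no verdict.
The state is a dict: "clock": time; "q": joint angles; "qvel": joint speeds; "tau": joint torques, N m; "ee_pos": TCP position; "tool_rot": TCP orientation; "force": force on the tool from outside, world axes, zero at the start; "torque": the same for the moment, N m; "finger_gap": opening from 0.0 (shut) to 1.0 (fully open).
Only numpy, scipy, OpenCV 4.12 (cv2) and the standard library are available. Lean on these libraries where they do the work, as an engineer would, in place of code of your own. Each camera call takes 0.05 s, during which the arm holds its last target.

## Task

Swing the fixture's guard arm well clear of the pin beneath it. Then take the mallet and knock the bracket's two steel pins fully home, until their heads sit on the bosses: the pin in the low boss first, then the one in the tall boss, each with brisk blows of the mallet (not leaned in slowly), and touch the pins with nothing but the mallet. Finally stand the mallet back upright on its round rubber mat and let go; leave the guard swung clear and the other things on the bench where they are.

Things in the scene. Friction and masses are not known exactly. Their poses are not given: they have to be found in the camera images.
- fixture: Fixed aluminium plate 190 (x) x 120 (y) x 15 mm, a white printed bracket along its x axis. Origin: centre of its underside, z up. Low boss 38 mm across, top at z = 60, at local (-50, 0) mm. Tall boss 30 mm across over a 44 mm ring, top at z = 115, at local (50, 0). Guard post 18 mm across, 92 mm high, at local (-50, 42). No part of it is tall on the local -y side.
- pin_low (a joint): Travel of the steel pin in the low boss, m: 0 = 22 mm proud, 0.022 = fully home (head resting on the boss). It starts partly proud. Pin shank 14 mm across, flat round head 24 mm across and 5 mm thick. It is a spring pin held by friction: it takes about 8 N to move and stays where it is driven.
- pin_tall (a joint): The same for the identical pin in the tall boss: 0 = 22 mm proud, 0.022 = fully home.
- pin_low_top (a point): Centre of the top of the low pin's head (65 mm above the bench when home).
- pin_tall_top (a point): Centre of the top of the tall pin's head (120 mm above the bench when home).
- guard (a joint): Angle of the guard arm about its upright post, rad. 0: it lies along the fixture's -y from the post, over the low pin; grows as it swings clockwise seen from above, away from the tall boss (1.57: along local -x); end stop 1.9. From 1.2 on it is well clear. It stays where left (0.06 N m of friction).
- guard_peg (a point): Centre of the black upright peg (14 mm across, from 102 to 124 mm above the bench) on the guard's free end, 52 mm from the hinge. The arm is a dark steel bar 18 mm wide, 10 mm thick, 92 to 102 mm above the bench, reaching 61 mm from the hinge.
- guard_hinge (a point): Point on the guard's upright hinge axis, 97 mm above the bench.
- mallet: Mallet, about 0.4 kg, standing on its lower face. Origin: centre of that face; z up the head's axis. Head: steel cylinder with grey plastic faces, 44 mm across (40 between the faces), 90 mm high. Level square wooden handle, 24 x 24 mm, its axis 60 mm above the lower face, reaching along local -x to x = -125 mm. Centre of mass about 7 mm from the head's axis.
- mallet_grip (a point): Point on the handle's axis close to the head: local (-42, 0, 60) mm of the mallet.
- mat: Fixed round black rubber mat, 160 mm across, 4 mm thick, on which the mallet starts and must end. Origin at the centre of its underside.
- bin: Bystander: loose red parts bin, 120 x 110 x 70 mm high, origin at the centre of its underside.
- tape: Bystander: loose yellow tape measure lying flat, 70 x 70 x 36 mm, origin at the centre of its underside.
- can: Bystander: loose upright spray can, 56 mm across, 150 mm high with its grey cap, standing beside the fixture on its -y side; origin at the centre of its underside.
- spare: Bystander: loose brass-coloured spare bracket, 100 x 36 x 38 mm, origin at the centre of its underside.
Mind the look-alikes: they are no part of the job. What is shaped like the mallet but green or purple is not meant.

How it is judged:
By the outcome, as a careful person would: the job done as asked, in the order asked, and still so for the second after the job is handed in, with the robot touching nothing.
It also fails if it takes over 72 s, if anything falls off the work surface, if the arm or the gripper's body presses on something with over 40 N, if the wrist force passes 120 N, or if a joint passes its speed limit or range.

## Working session

There is one attempt and no reset: what is moved stays moved. The work goes in short steps, Python scripts to look and compute and a tool call to move; the robot and the scene stay as the last step left them, time stands still between calls to the robot, and variables do not carry over. Pictures are saved under pics/ and viewed, and the job is handed in when it is done.

Besides the shell and the picture viewer there is one more tool, called after ">>>" as name(argument=value, ...) on one line, values as JSON. arm_command: Moves the arm, as the interface text tells. Its arguments: {"type":"object","properties":{"motion":{"type":"string"}},"required":["motion"]}

```bash
mkdir -p pics; ls; cat > h.py <<'E'
import numpy as np, cv2
from cell import get_state, grab_frame, job_done
def snap(name,fn):
    f=grab_frame(name); cv2.imwrite('pics/'+fn,f['frame']); np.savez('pics/'+fn[:-4]+'.npz',**{k:np.asarray(v) for k,v in f.items()}); return f
def load(fn): return dict(np.load('pics/'+fn+'.npz'))
def und(f,uv):
    K=f['camera_matrix'];k=float(f['k1'])
    return cv2.undistortPoints(np.array(uv,float).reshape(-1,1,2),K,np.array([k,0,0,0,0.])).reshape(-1,2)
def plane(f,uv,z):
    T=f['camera_from_world'];R=T[:3,:3];c=-R.T@T[:3,3]
    d=np.c_[und(f,uv),np.ones(len(np.array(uv).reshape(-1,2)))]@R
    return c+d*((z-c[2])/d[:,2])[:,None]
def cloud(f):
    T=f['camera_from_world'];h,w=f['depth'].shape
    g=np.stack(np.meshgrid(np.arange(w),np.arange(h)),-1).reshape(-1,2)
    n=und(f,g);d=f['depth'].reshape(-1,1)
    P=(np.c_[n,np.ones(len(n))]*d-T[:3,3])@T[:3,:3]
    return np.where(d>0,P,np.nan).reshape(h,w,3)
def proj(f,P):
    T=f['camera_from_world'];P=np.atleast_2d(P)@T[:3,:3].T+T[:3,3]
    return cv2.projectPoints(P,np.zeros(3),np.zeros(3),f['camera_matrix'],np.array([float(f['k1']),0,0,0,0.]))[0].reshape(-1,2)
E
python3 - <<'E'
from h import *
for n in('top','side'):
    f=snap(n,n+'0.png'); T=f['camera_from_world']; print(n,f['camera_matrix'].tolist(),f['k1'],(-T[:3,:3].T@T[:3,3]).round(3),T[:3,:3].round(2).tolist())
print(get_state())
E
```

```text
pics
top [[490.3847407188868, 0.0, 319.560339740685], [0.0, 490.3847407188868, 196.73928217810501], [0.0, 0.0, 1.0]] 0.03636947931648816 [0.342 0.04  1.654] [[-0.0, -1.0, 0.0], [-0.99, 0.0, -0.14], [0.14, -0.0, -0.99]]
side [[408.3747847354012, 0.0, 327.5607187500682], [0.0, 408.3747847354012, 190.81366426003714], [0.0, 0.0, 1.0]] -0.03321995260068868 [0.451 0.975 0.633] [[-0.99, -0.11, 0.01], [-0.06, 0.48, -0.88], [0.09, -0.87, -0.48]]
{'clock': 0.1, 'q': array([-1.17302104e+00,  2.13311402e-01, -3.49965531e-02,  1.32350212e+00,
        2.59099387e-05,  1.57080399e+00]), 'qvel': array([-0.00195993,  0.00032752,  0.00291327,  0.00226641,  0.00021911,
        0.00061017]), 'tau': array([-5.05925127e-04, -6.87248969e+01,  4.87805450e+01,  1.21848032e-02,
        1.09545448e-05,  6.58921834e-06]), 'ee_pos': array([ 0.19357104, -0.46067225,  0.23086334]), 'tool_rot': array([ 0.13964495, -0.13976863,  0.69352117, -0.69281485]), 'force': array([-0.38766039,  0.65342645, -1.32802846]), 'torque': array([-0.0059144 , -0.01356507,  0.0155501 ]), 'finger_gap': 1.0028763907823597}
```

View pics/top0.png

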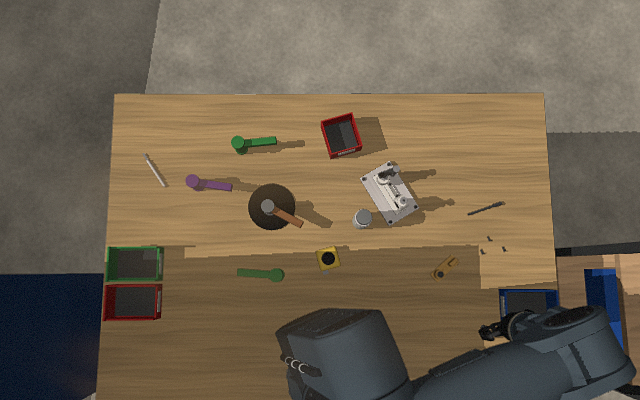

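View pics/side0.png

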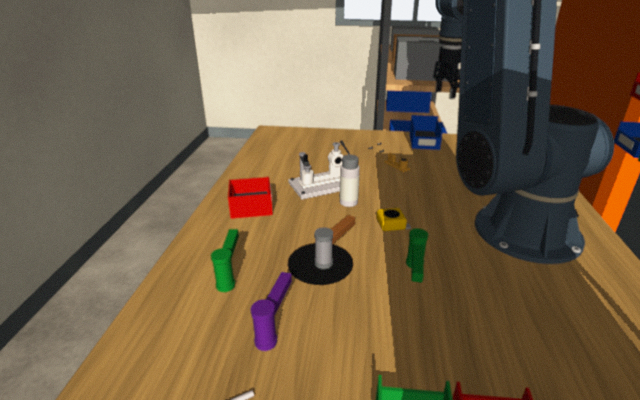

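The top view has world +x pointing up and +y pointing left. The mallet is on the mat at about (268,207), the fixture at (390,192), the can at (362,219), the bin at (342,135) and the tape at (328,258). I'll zoom in on the fixture and the mallet.

```bash
python3 - <<'E'
from h import *
f=load('top0');im=f['frame']
a=cv2.resize(im[150:240,340:440],None,fx=6,fy=6,interpolation=cv2.INTER_CUBIC)
cv2.imwrite('pics/z1.png',a)
a=cv2.resize(im[170:250,235:345],None,fx=6,fy=6,interpolation=cv2.INTER_CUBIC)
cv2.imwrite('pics/z2.png',a)
f=load('side0');im=f['frame']
a=cv2.resize(im[135:215,280:380],None,fx=7,fy=7,interpolation=cv2.INTER_CUBIC)
cv2.imwrite('pics/z3.png',a)
E
```

```text
(no output)
```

View pics/z1.png

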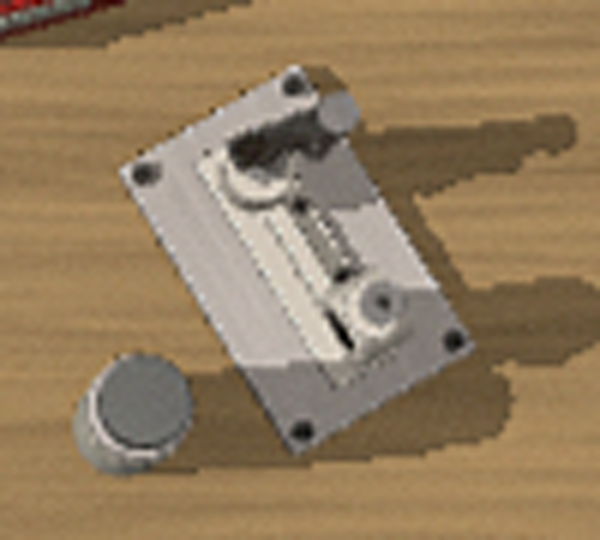

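View pics/z2.png

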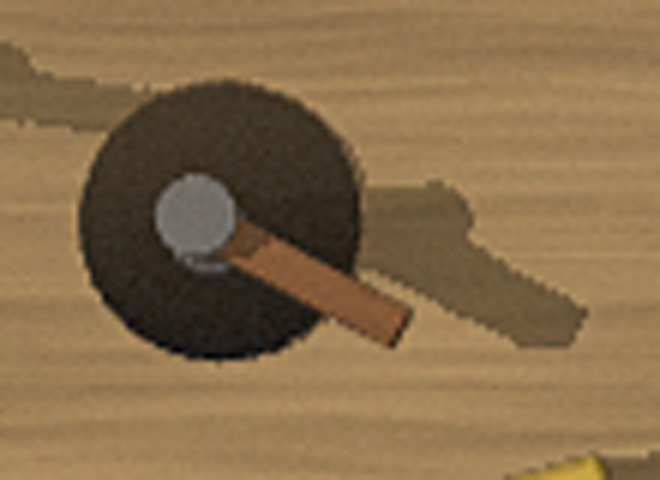

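View pics/z3.png

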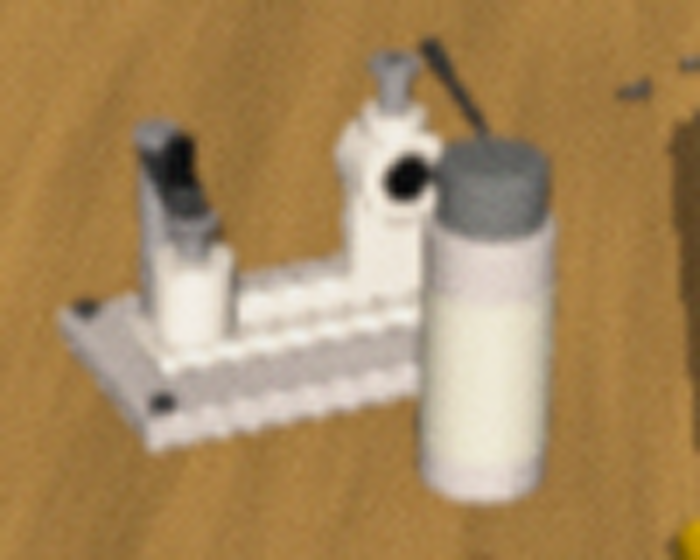

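```bash
python3 - <<'E'
from h import *
f=load('top0');im=f['frame']
u=lambda p:np.array(p,float)/6+np.array([340,150])-0.42
c=plane(f,u([(297,65),(122,172),(298,452),(475,348)]),.015)
print('corners',c.round(4).tolist(),c.mean(0))
h=plane(f,u([(293,84),(146,174),(302,431),(455,340)]),.015); print('holes',h.mean(0))
ctr=(c.mean(0)+h.mean(0))/2
ex=(c[2]-c[1]+c[3]-c[0]);ey=(c[0]-c[1]+c[3]-c[2])
print(np.linalg.norm(ex)/2,np.linalg.norm(ey)/2,np.degrees([np.arctan2(ex[1],ex[0]),np.arctan2(ey[1],ey[0])-np.pi/2]))
hx=(h[2]-h[1]+h[3]-h[0]);print('hx',np.degrees(np.arctan2(hx[1],hx[0])))
print('tall pin top, z ~.135',plane(f,u([(381,302)]),.135), 'post top',plane(f,u([(338,112)]),.1))
hsv=cv2.cvtColor(im,cv2.COLOR_BGR2HSV)
# mat
s=im[165:240,235:300]
m=(s.max(2)<70).astype(np.uint8)
cs=max(cv2.findContours(m,cv2.RETR_EXTERNAL,cv2.CHAIN_APPROX_NONE)[0],key=len)
hull=cv2.convexHull(cs).reshape(-1,2)+[235,165]
P=plane(f,hull,.004);(a,r)=cv2.minEnclosingCircle((P[:,:2]*1000).astype(np.float32));print('mat',a,r)
u2=lambda p:np.array(p,float)/6+np.array([235,170])-0.42
print('mallet head top',plane(f,u2([(196,215)]),.094))
e=plane(f,u2([(237,220),(222,257),(413,313),(391,348)]),.076);print('handle',e.round(4).tolist())
C=cloud(f)
# handle mask
m=cv2.inRange(hsv,(5,100,60),(15,200,200));m[:, :265]=0;m[:,310:]=0;m[:200]=0;m[235:]=0
cnt=cv2.findContours(m,cv2.RETR_EXTERNAL,cv2.CHAIN_APPROX_NONE)[0];cb=max(cnt,key=cv2.contourArea);print(cv2.minAreaRect(cb))
b=cv2.boxPoints(cv2.minAreaRect(cb));print(plane(f,b,.076).round(4).tolist())
print(np.nanmedian(C[m>0],0))
print('can top',plane(f,u([(145,402)]),.15))
for n,p in(('head',(268,206)),('can',(364,217)),('tallpin',(403,200)),('tape',(328,258))):
    print(n,C[p[1]-1:p[1]+2,p[0]-1:p[0]+2].reshape(-1,3).mean(0).round(4))
E
```

```text
corners [[0.7046, -0.2041, 0.015], [0.643, -0.1037, 0.015], [0.4839, -0.1995, 0.015], [0.5422, -0.3001, 0.015]] [ 0.59341818 -0.20184761  0.015     ]
holes [ 0.59444116 -0.20247482  0.015     ]
0.18715081283951118 0.11696328756601089 [-149.17933869 -149.19886155]
hx -149.55220734788566
tall pin top, z ~.135 [[ 0.55180139 -0.22708085  0.135     ]] post top [[ 0.65988863 -0.21292169  0.1       ]]
mat (548.5233154296875, 197.0903778076172) 79.15586853027344
mallet head top [[0.54078126 0.20158845 0.094     ]]
handle [[0.5403, 0.1813, 0.076], [0.5202, 0.1892, 0.076], [0.4896, 0.0862, 0.076], [0.4708, 0.0979, 0.076]]
((287.0779724121094, 216.92662048339844), (32.983802795410156, 7.924240589141846), 28.300758361816406)
[[0.5196, 0.1921, 0.076], [0.5423, 0.1802, 0.076], [0.4912, 0.086, 0.076], [0.4687, 0.098, 0.076]]
[0.50798557 0.13938262 0.07578444]
can top [[ 0.49819373 -0.10191887  0.15      ]]
head [0.5389 0.1992 0.0939]
can [ 0.4968 -0.1026  0.151 ]
tallpin [ 0.5509 -0.226   0.1397]
tape [0.3741 0.0066 0.037 ]
```

```bash
cat >> h.py <<'E'
from scipy.spatial.transform import Rotation as Ro
def tool():
    s=get_state();q=s['tool_rot'];return s,Ro.from_quat([q[1],q[2],q[3],q[0]]).as_matrix()
def go(p):  # world target TCP -> tool shift cm
    s,R=tool();return (R.T@(np.array(p)-s['ee_pos'])*100).round(2)
def zang(): # world yaw of tool z (jaw axis)
    s,R=tool();return np.degrees(np.arctan2(R[1,2],R[0,2]))
C0=np.array([.594,-.202]);A=np.radians(-149.4);EX=np.array([np.cos(A),np.sin(A)]);EY=np.array([-EX[1],EX[0]])
def loc(x,y): return C0+x*EX+y*EY
E
python3 - <<'E'
from h import *
s,R=tool();print(R.round(3),zang())
f=load('top0');u=lambda p:np.array(p,float)/6+np.array([340,150])-0.42
H=loc(-.05,.042);print(H,loc(-.05,0),loc(.05,0))
for z,p in((.124,(243,150)),(.124,(250,150)),(.102,(250,165))):
    P=plane(f,u([p]),z)[0];d=P[:2]-H;print(P,np.hypot(*d),np.arctan2(-(d@EX),-(d@EY)))
f=load('side0');v=lambda p:np.array(p,float)/7+np.array([280,135])-0.43
P=plane(f,v([(180,142)]),.124)[0];d=P[:2]-H;print(P,np.hypot(*d),np.arctan2(-(d@EX),-(d@EY)))
# low pin/tall pin in side view
print(proj(f,np.r_[loc(-.05,0),.087]),proj(f,np.r_[loc(.05,0),.142]),v([(193,220),(396,58)]))
E
```

```text
[[-0.922 -0.     0.387]
 [-0.387  0.001 -0.922]
 [-0.    -1.    -0.001]] -67.20959380591209
[ 0.65841684 -0.21269909] [ 0.6370371  -0.17654793] [ 0.5509629  -0.22745207]
[ 0.63465905 -0.15831778  0.124     ] 0.05934441368410675 0.12218570133155773
[ 0.63464858 -0.16201771  0.124     ] 0.05597796649456953 0.0955504573246271
[ 0.63067182 -0.16474803  0.102     ] 0.055399370977652254 0.009526853443923488
[ 0.63808805 -0.15911203  0.124     ] 0.05731346112981655 0.17148309146127622
[[306.70934357 163.42902352]] [[335.68483775 142.27460575]] [[307.14142857 165.99857143]
 [336.14142857 142.85571429]]
```

```bash
python3 - <<'E'
from h import *
H=loc(-.05,.042)
def F(th,o=.02):
    d=-EY*np.cos(th)-EX*np.sin(th);t=EY*np.sin(th)-EX*np.cos(th);return H+.052*d-o*t
p=F(.13,.045);print(p,go(np.r_[p,.231]),go(np.r_[p,.108]))
for th in(.13,.4,.7,1,1.25,1.45,1.6):print(th,go(np.r_[F(th),.108]),F(th),np.hypot(*F(th)))
E
```

```text
[ 0.59659622 -0.18257915] [-47.93  -0.   -10.03] [-47.93  12.3  -10.01]
0.13 [-50.43  12.3  -10.03] [ 0.61958292 -0.17275004] 0.6432150304896973
0.4 [-51.89  12.3  -10.38] [ 0.63164551 -0.16383913] 0.6525483209693818
0.7 [-53.55  12.3  -10.31] [ 0.64728032 -0.15810992] 0.6663111555101865
1 [-55.11  12.3   -9.74] [ 0.66390992 -0.157257  ] 0.6822801046376177
1.25 [-56.24  12.3   -8.93] [ 0.67745574 -0.16033957] 0.6961717194508266
1.45 [-56.98  12.3   -8.1 ] [ 0.68747847 -0.16516572] 0.7070405621035933
1.6 [-57.42  12.3   -7.39] [ 0.69425544 -0.17004238] 0.7147762030803937
```

>>> arm_command(motion="255 -4 0 -1 0; 255 -8 0 -2 0; 255 -12 0 -3 0; 255 -16 0 -4 0; 255 -20 0 -5 0; 255 -24 0 -6 0; 255 -28 0 -7 0; 255 -32 0 -8 0; 255 -36 0 -9 0; 255 -40 0 -9.5 0; 255 -44 0 -10 0; 255 -47.9 0 -10.1 0; 255 -47.9 0 -10.1 0")

```text
clock: 1.4
ee_pos: [0.5988, -0.1795, 0.2291]
tool_rot: [0.14, -0.141, 0.694, -0.692]
force: [-0.2, -0.4, 0.3]
finger_gap: 0.0
```

>>> arm_command(motion="255 0.2 4 0.2 0; 255 0.2 8 0.2 0; 255 0.2 12.1 0.2 0; 255 0.2 12.1 0.2 0; 255 -1 12.1 0.2 0; 255 -2.2 12.1 0.2 0; 255 -3 12.1 0 0; 255 -3.8 12.1 -0.2 0; 255 -4.6 12.1 -0.1 0; 255 -5.3 12.1 0 0; 255 -6.1 12.1 0.2 0; 255 -6.9 12.1 0.5 0; 255 -7.5 12.1 0.9 0; 255 -8 12.1 1.3 0; 255 -8.4 12.1 1.7 0; 255 -8.8 12.1 2.2 0; 255 -9.2 12.1 2.8 0; 255 -9.2 12.1 2.8 0")

```text
clock: 3.2
ee_pos: [0.695, -0.1697, 0.1078]
tool_rot: [0.14, -0.141, 0.694, -0.692]
force: [-0.2, -0.6, -0.5]
finger_gap: -0.003
```

```bash
python3 - <<'E'
from h import *
for n in('top','side'):
    f=snap(n,n+'1.png')
    im=f['frame']
    a=im[140:240,340:440] if n=='top' else im[125:215,270:380]
    cv2.imwrite('pics/zz'+n+'1.png',cv2.resize(a,None,fx=5,fy=5,interpolation=cv2.INTER_CUBIC))
E
```

```text
(no output)
```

View pics/zzside1.png

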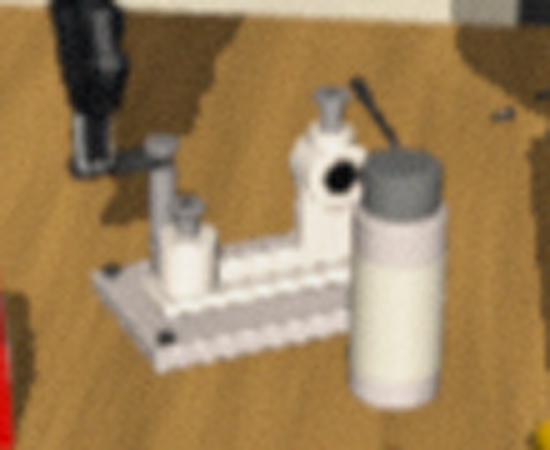

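View pics/zztop1.png

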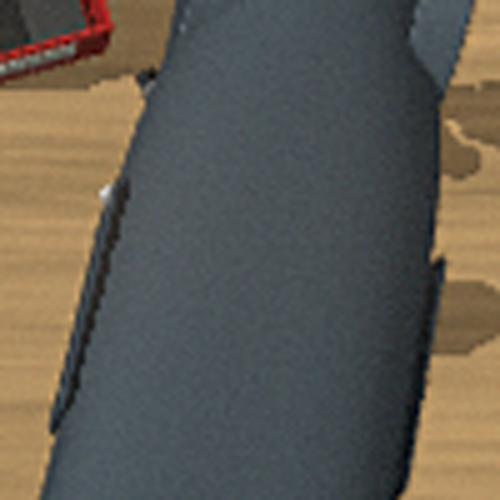

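```bash
python3 - <<'E'
from h import *
s,R=tool();print(np.degrees(s['q']).round(1),zang())
print(go([.69,-.155,.25]),go([.5196,.1638,.25]))
f=load('side1');v=lambda p:np.array(p,float)/5+np.array([270,125])-.4
# guard bar pts
H=loc(-.05,.042)
for p in ((80,170),(100,165)):
    P=plane(f,v([p]),.097)[0];d=P[:2]-H;print(P,np.hypot(*d),np.arctan2(-(d@EX),-(d@EY)))
# mallet in side view: handle axis dir check
f=load('side0');M=np.array([.54,.2005]);
for a in(-117,-119,-121):
  h=np.array([np.cos(np.radians(a)),np.sin(np.radians(a))]);print(a,proj(f,np.array([np.r_[M,.094],np.r_[M,.004],np.r_[M+.125*h,.076],np.r_[M+.022*h,.076]])).round(1).tolist())
a=cv2.resize(f['frame'][205:285,285:365],None,fx=7,fy=7,interpolation=cv2.INTER_CUBIC);cv2.imwrite('pics/z4.png',a)
E
```

```text
[-1.370e+01  4.110e+01  2.490e+01  7.390e+01  1.000e-01  1.433e+02] -67.03582534939477
[ -0.15 -14.2   -1.53] [  3.11 -14.12 -37.53]
[ 0.70533112 -0.1831472   0.097     ] 0.055446048074123545 1.5427429655608293
[ 0.69421134 -0.19218833  0.097     ] 0.04125455167889252 1.5845262208339277
-117 [[323.6, 231.7], [323.6, 262.4], [350.6, 214.2], [328.7, 233.5]]
-119 [[323.6, 231.7], [323.6, 262.4], [352.1, 214.7], [329.0, 233.6]]
-121 [[323.6, 231.7], [323.6, 262.4], [353.5, 215.3], [329.3, 233.7]]
```

View pics/z4.png

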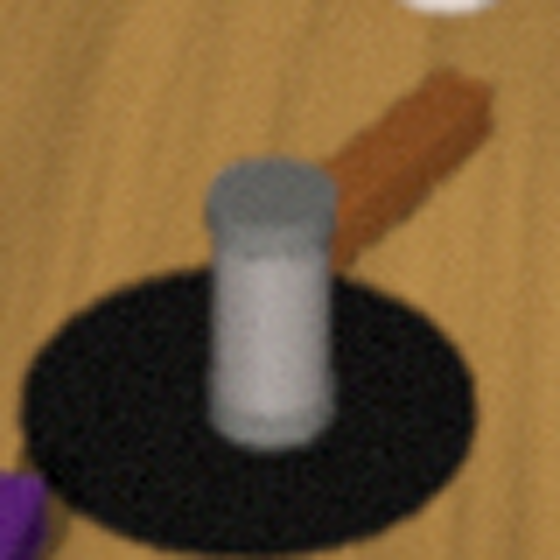

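>>> arm_command(motion="255 0 -1 -1 0; 255 0 -5 -1.5 0; 255 0 -9.5 -1.5 0; 255 0 -14 -1.5 -8; 0 0 -14 -3 -16; 0 0.3 -14 -6 -24; 0 0.6 -14 -9 -32; 0 0.9 -14 -12 -40; 0 1.2 -14 -15 -48; 0 1.5 -14 -18 -56; 0 1.8 -14 -21 -64; 0 2.1 -14 -24 -72; 0 2.4 -14 -27 -80; 0 2.7 -14 -30 -88; 0 2.9 -14 -33 -96; 0 3.1 -14 -36 -104; 0 3.1 -14 -37.5 -110; 0 3.1 -14 -37.5 -110")

```text
clock: 5.1
ee_pos: [0.5185, 0.1654, 0.2499]
tool_rot: [0.65, -0.648, 0.281, -0.28]
force: [-0.0, 0.1, 0.5]
finger_gap: 1.003
```

```bash
python3 - <<'E'
from h import *
s,R=tool();print(np.degrees(s['q']).round(1),zang(),s['ee_pos'],s['finger_gap'])
f=snap('top','top2.png');cv2.imwrite('pics/zt2.png',cv2.resize(f['frame'][130:260,230:430],None,fx=4,fy=4))
E
```

```text
[17.6 17.4  7.6 80.1  0.2 64.4] 43.255316296783896 [0.51853095 0.16542491 0.24985381] 1.00322346406826
```

View pics/zt2.png

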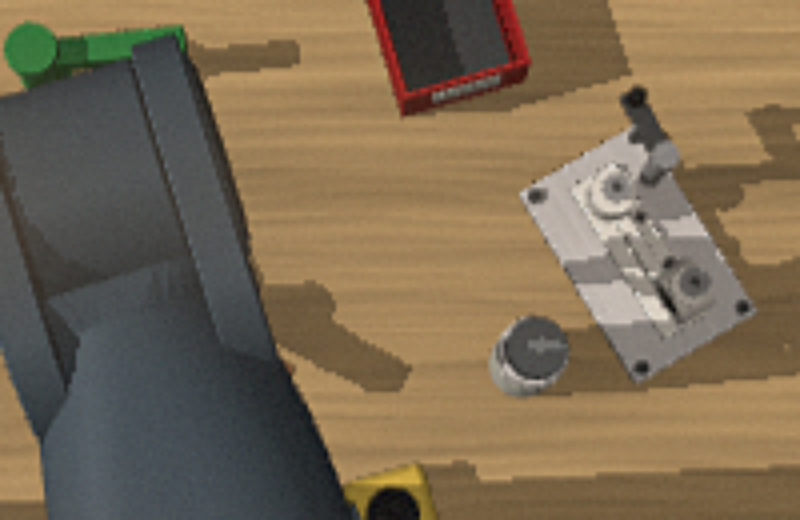

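```bash
python3 - <<'E'
from h import *
f=load('top2')
u=lambda p:np.array(p,float)/4+np.array([230,130])-.4
print(plane(f,u([(616,187)]),.08),loc(-.05,0),plane(f,u([(695,282)]),.138),loc(.05,0))
H=loc(-.05,.042);P=plane(f,u([(634,97)]),.124)[0];d=P[:2]-H;print(P,np.hypot(*d),np.arctan2(-(d@EX),-(d@EY)))
print(go([.5196,.1635,.044]))
C=cloud(f)
for p in((384,176),(403,200)):print(C[p[1]-1:p[1]+3,p[0]-1:p[0]+3,2].round(3))
E
```

```text
[[ 0.63715635 -0.17536867  0.08      ]] [ 0.6370371  -0.17654793] [[ 0.55079788 -0.22737908  0.138     ]] [ 0.5509629  -0.22745207]
[ 0.70187711 -0.18525694  0.124     ] 0.05139909487648752 1.541656811565085
[ 0.14 20.57 -0.05]
[[0.084 0.081 0.078 0.075]
 [0.083 0.08  0.078 0.079]
 [0.082 0.081 0.084 0.079]
 [0.079 0.086 0.084 0.077]]
[[0.143 0.14  0.143 0.144]
 [0.143 0.137 0.139 0.141]
 [0.133 0.142 0.136 0.141]
 [0.14  0.135 0.138 0.14 ]]
```

>>> arm_command(motion="0 0.1 0 -0.1 -8.5; 0 0.1 0 -0.1 -17; 0 0.1 0 -0.1 -25.5; 0 0.1 0 -0.1 -34; 0 0.1 0 -0.1 -42.5; 0 0.1 0 -0.1 -51; 0 0.1 0 -0.1 -59.5; 0 0.1 1 -0.1 -68; 0 0.1 2 -0.1 -76.5; 0 0.1 3 -0.1 -85; 0 0.1 4 -0.1 -93.5; 0 0.1 6 -0.1 -102; 0 0.1 9 -0.1 -107.7; 0 0.1 12 -0.1 -107.7; 0 0.1 15 -0.1 -107.7; 0 0.1 18 -0.1 -107.7; 0 0.1 20.6 -0.1 -107.7; 0 0.1 20.6 -0.1 -107.7; 0 0.1 20.6 -0.1 -107.7")

```text
clock: 7.05
ee_pos: [0.5192, 0.1629, 0.0445]
tool_rot: [0.611, -0.61, -0.357, 0.356]
force: [1.0, 0.2, 0.8]
finger_gap: 1.003
```

```bash
python3 - <<'E'
from h import *
s,R=tool();print(np.degrees(s['q']).round(1),zang(),s['ee_pos'],s['force'],s['finger_gap'],go([.5196,.1635,.044]))
f=snap('side','side2.png');cv2.imwrite('pics/zs2.png',cv2.resize(f['frame'][190:290,270:390],None,fx=6,fy=6))
E
```

```text
[ 17.4  23.4 -14.5  52.    0.1 -43.2] 150.55884757821877 [0.51917472 0.16293148 0.04450089] [0.96452041 0.17120159 0.80200359] 1.0033748434297745 [ 0.07  0.05 -0.01]
```

View pics/zs2.png

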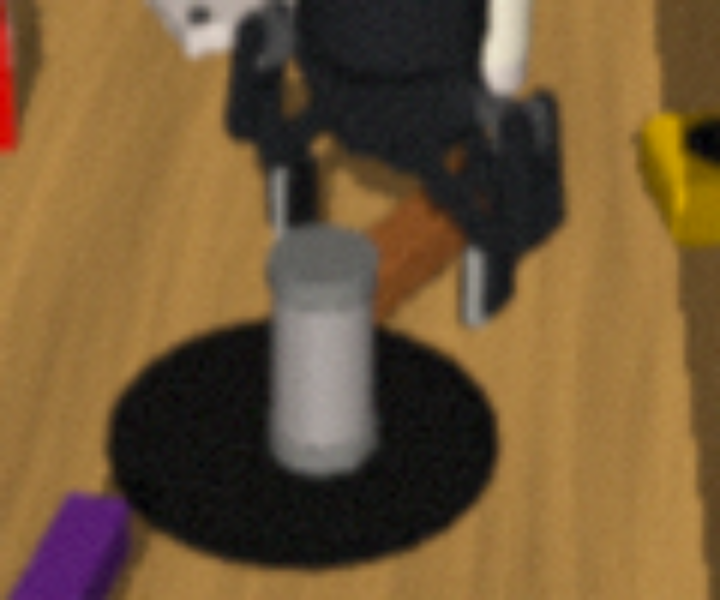

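The jaws straddle the handle, with the finger tips at about (295,200) and (475,300) and the mallet undisturbed. I'll close and lift a little.

>>> arm_command(motion="255 0 0 0 0; 255 0 0 0 0; 255 0 0 0 0; 255 0 0 0 0; 255 0 0 0 0; 255 0 0 0 0; 255 0 -1 0 0; 255 0 -4 0 0; 255 0 -8 0 0; 255 0 -12 0 0; 255 0 -16 0 0; 255 0 -16 0 0; 255 0 -16 0 0")

```text
clock: 8.4
ee_pos: [0.5198, 0.1629, 0.2057]
tool_rot: [0.611, -0.61, -0.358, 0.356]
force: [-0.5, 0.4, -5.5]
finger_gap: 0.27
```

```bash
python3 - <<'E'
from h import *
s,R=tool();print(zang(),s['ee_pos'],s['force'],s['torque'],s['finger_gap'])
f=snap('side','side3.png');cv2.imwrite('pics/zs3.png',cv2.resize(f['frame'][130:290,260:400],None,fx=3.7,fy=3.7))
E
```

```text
150.5873287400134 [0.51984499 0.16288066 0.20573341] [-0.48194964  0.39812687 -5.45767577] [-0.12393472  0.12700402  0.01298489] 0.26994395827053147
```

View pics/zs3.png

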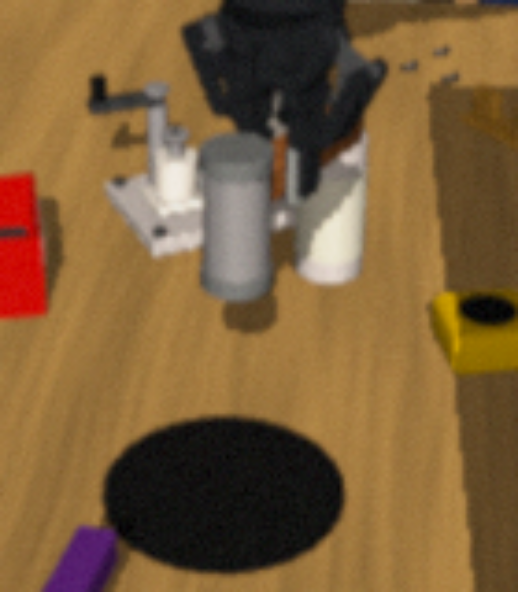

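```bash
python3 - <<'E'
from h import *
f=load('side3');M=np.array([.5403,.2005])
print(proj(f,np.array([np.r_[M,.255],np.r_[M,.165]])))
im=f['frame'];a=cv2.resize(im[155:220,300:345],None,fx=9,fy=9,interpolation=cv2.INTER_CUBIC);cv2.imwrite('pics/z5.png',a)
def circ(z):
    t=np.linspace(0,2*np.pi,60);return proj(f,np.c_[M[0]+.022*np.cos(t),M[1]+.022*np.sin(t),0*t+z])
for z in(.255,.165):
    c=circ(z);print(c.min(0),c.max(0),((c-[300,155]+.44)*9)[[np.argmin(c[:,1]),np.argmax(c[:,1]),np.argmin(c[:,0]),np.argmax(c[:,0])]].round().tolist())
E
```

```text
[[323.53093307 168.85284986]
 [323.49362255 205.28752583]]
[313.15166523 164.42389084] [333.90207999 173.48673528] [[219.0, 89.0], [217.0, 170.0], [122.0, 128.0], [309.0, 131.0]]
[313.61082886 200.30963832] [333.36808912 210.4829845 ] [[218.0, 412.0], [217.0, 503.0], [126.0, 456.0], [304.0, 459.0]]
```

View pics/z5.png

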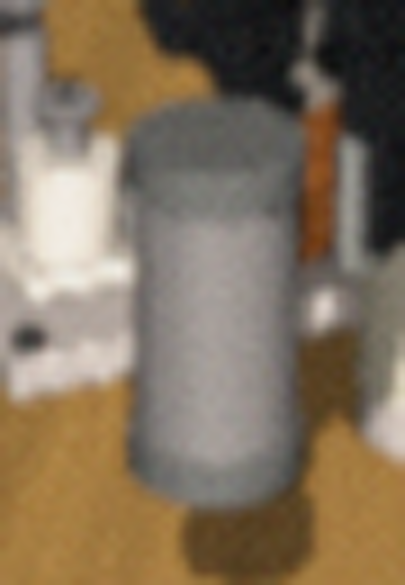

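```bash
python3 - <<'E'
from h import *
print(go([.612,-.141,.245]),go([.612,-.141,.19]))
E
```

```text
[-21.89  -4.11 -22.99] [-21.9    1.39 -23.  ]
```

>>> arm_command(motion="255 0 -2 0 0; 255 -0.7 -4 -0.8 6; 255 -2 -4 -2 14; 255 -3.5 -4 -3.5 22; 255 -5 -4 -5 30; 255 -6.5 -4 -7 38; 255 -8 -4 -9 46; 255 -10 -4 -10.5 54; 255 -12 -4 -12 62; 255 -13.5 -4 -14 70; 255 -15 -4 -16 78; 255 -17 -4 -18 86; 255 -18.5 -4 -19.5 94; 255 -20 -4 -21 102; 255 -21 -4 -22 109; 255 -21.7 -4 -22.8 114; 255 -21.9 -4 -23 115.6; 255 -21.9 -2 -23 115.6; 255 -21.9 0 -23 115.6; 255 -21.9 0 -23 115.6")

```text
clock: 10.45
ee_pos: [0.6102, -0.1401, 0.2004]
tool_rot: [0.628, -0.627, 0.328, -0.324]
force: [0.1, 0.6, -3.5]
finger_gap: 0.275
```

```bash
python3 - <<'E'
from h import *
s,R=tool();print(zang(),s['ee_pos'],s['force'],s['torque'],s['finger_gap'],go([.612,-.141,.1057]))
f=snap('side','side4.png');cv2.imwrite('pics/zs4.png',cv2.resize(f['frame'][100:220,260:400],None,fx=5,fy=5,interpolation=cv2.INTER_CUBIC))
g=snap('top','top4.png');cv2.imwrite('pics/zt4.png',cv2.resize(g['frame'][140:240,330:450],None,fx=5,fy=5,interpolation=cv2.INTER_CUBIC))
z=s['ee_pos'][2]-.0407
a=np.radians(zang()+90.8);M=s['ee_pos'][:2]-.0428*np.array([np.cos(a),np.sin(a)]);print('M',M,z)
t=np.linspace(0,2*np.pi,60)
for zz in(z+.09,z):
    c=(proj(f,np.c_[M[0]+.022*np.cos(t),M[1]+.022*np.sin(t),0*t+zz])-[260,100]+.4)*5
    print(c.min(0).round(),c.max(0).round())
c=(proj(g,np.c_[M[0]+.022*np.cos(t),M[1]+.022*np.sin(t),0*t+z+.09])-[330,140]+.4)*5
print(c.min(0).round(),c.max(0).round())
E
```

```text
35.09535289275069 [ 0.6101603  -0.14014021  0.20037697] [ 0.06886933  0.63857334 -3.45769447] [ 0.18058625  0.07859499 -0.02103484] 0.27457471048255483 [0.24 9.47 0.12]
M [ 0.63523307 -0.17482733] 0.15967696882615234
[196.  59.] [270.  82.]
[200. 199.] [272. 226.]
[270.  96.] [345. 170.]
```

View pics/zs4.png

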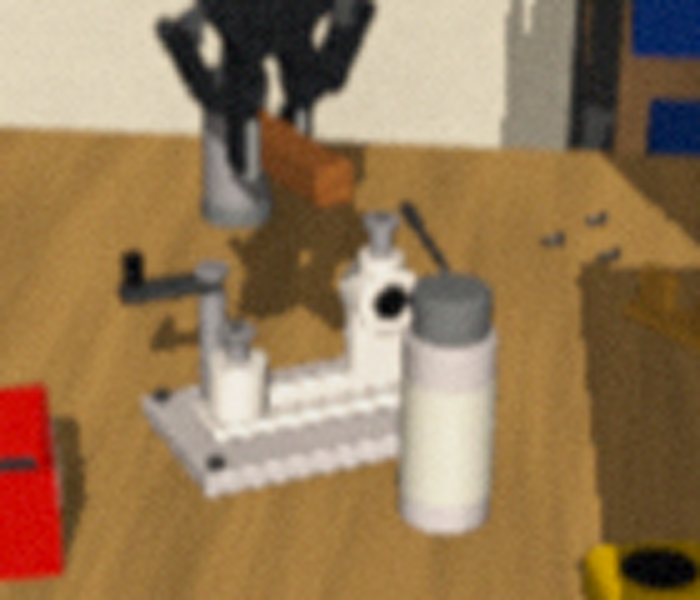

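View pics/zt4.png

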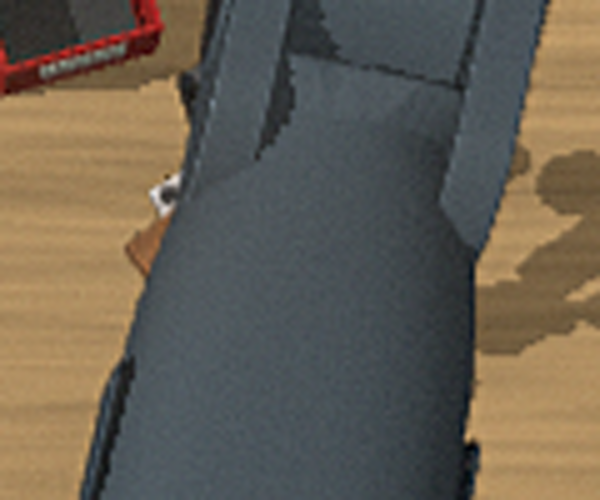

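>>> arm_command(motion="255 0.2 3 0.1 0; 255 0.2 5 0.1 0; 255 0.2 5 0.1 0; 255 0.2 5 0.1 0; 255 0.2 9 0.1 0; 255 0.2 5 0.1 0; 255 0.2 5 0.1 0; 255 0.2 3 0.1 0; 255 0.2 2 0.1 0")

```text
clock: 11.45
ee_pos: [0.6149, -0.1418, 0.1871]
tool_rot: [0.628, -0.626, 0.325, -0.327]
force: [0.5, 0.1, -3.9]
finger_gap: 0.277
```

```bash
cat > look.py <<'E'
from h import *
import sys
n=sys.argv[1]
s,R=tool();print(zang(),s['ee_pos'],s['force'],s['torque'],s['finger_gap'],'q',np.degrees(s['q']).round(1))
f=snap('side','side%s.png'%n);cv2.imwrite('pics/zs%s.png'%n,cv2.resize(f['frame'][110:200,270:360],None,fx=6.6,fy=6.6,interpolation=cv2.INTER_CUBIC))
# predicted rows of pin tops for travel
for nm,p,b in(('low',loc(-.05,0),.065),('tall',loc(.05,0),.12)):
    print(nm,[(pr,((proj(f,np.r_[p,b+pr/1000])[0]-[270,110]+.42)*6.6).round().tolist()) for pr in(0,10,20)])
E
python3 look.py 5
```

```text
35.07421040916336 [ 0.61488404 -0.14184357  0.18714061] [ 0.53183975  0.10132891 -3.93944262] [0.10470211 0.04412048 0.04889401] 0.27701825780265954 q [-13.1  28.5  14.9  76.2   0.1  41.9]
low [(0, [246.0, 397.0]), (10, [246.0, 378.0]), (20, [245.0, 359.0])]
tall [(0, [436.0, 258.0]), (10, [436.0, 239.0]), (20, [436.0, 220.0])]
```

View pics/zs5.png

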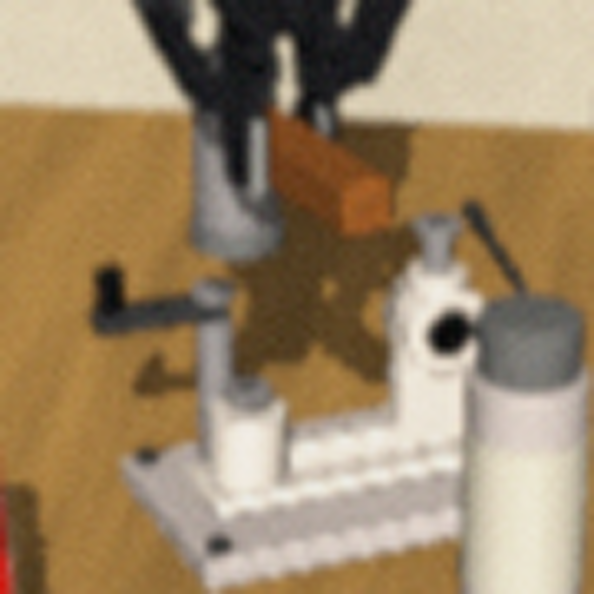

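>>> arm_command(motion="255 -0.2 2.5 -0.2 0; 255 -0.2 4 -0.2 0; 255 -0.2 4 -0.2 0; 255 -0.2 4 -0.2 0; 255 -0.2 8.2 -0.2 0; 255 -0.2 4 -0.2 0; 255 -0.2 4 -0.2 0; 255 -0.2 2 -0.2 0; 255 -0.2 0 -0.2 0; 255 -0.2 0 -0.2 0")

```text
clock: 12.5
ee_pos: [0.6147, -0.142, 0.192]
tool_rot: [0.629, -0.626, 0.323, -0.33]
force: [0.7, 1.1, -3.8]
finger_gap: 0.271
```

```bash
python3 look.py 6
```

```text
35.07627404744728 [ 0.61468732 -0.14197033  0.1920381 ] [ 0.6811686   1.14739399 -3.77588621] [0.11855493 0.08656097 0.01275022] 0.2706958563856138 q [-13.1  28.   14.8  76.2   0.1  41.9]
low [(0, [246.0, 397.0]), (10, [246.0, 378.0]), (20, [245.0, 359.0])]
tall [(0, [436.0, 258.0]), (10, [436.0, 239.0]), (20, [436.0, 220.0])]
```

View pics/zs6.png

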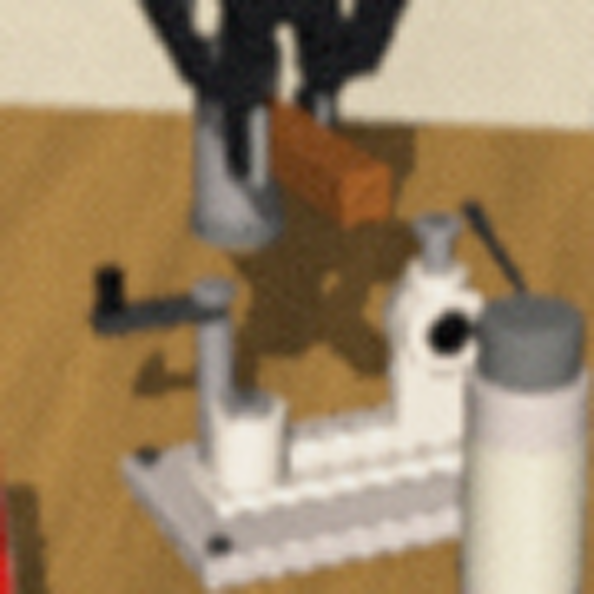

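>>> arm_command(motion="255 -0.2 2.5 -0.1 0; 255 -0.2 4.5 -0.1 0; 255 -0.2 4.5 -0.1 0; 255 -0.2 4.5 -0.1 0; 255 -0.2 8.8 -0.1 0; 255 -0.2 4.5 -0.1 0; 255 -0.2 4.5 -0.1 0; 255 -0.2 4.5 -0.1 0; 255 -0.2 8.9 -0.1 0; 255 -0.2 4.5 -0.1 0; 255 -0.2 4.5 -0.1 0; 255 -0.2 2 -0.1 0; 255 -0.2 0 -0.1 0; 255 -0.2 0 -0.1 0")

```text
clock: 13.95
ee_pos: [0.6139, -0.1412, 0.1931]
tool_rot: [0.629, -0.625, 0.322, -0.331]
force: [0.6, 0.1, -3.8]
finger_gap: 0.269
```

```bash
python3 look.py 7; python3 - <<'E'
from h import *
f=load('side7');a=f['frame'][160:190,290:330];b=load('side6')['frame'][160:190,290:330];g=load('side5')['frame'][160:190,290:330]
cv2.imwrite('pics/z7.png',np.hstack([cv2.resize(x,None,fx=6.5,fy=6.5,interpolation=cv2.INTER_CUBIC) for x in(g,b,a)]))
E
```

```text
35.07381451983342 [ 0.61392017 -0.14122645  0.19310167] [ 0.59489271  0.09560305 -3.75348083] [0.12026126 0.04884393 0.00243771] 0.2686856330755471 q [-13.   27.7  14.5  76.    0.1  41.9]
low [(0, [246.0, 397.0]), (10, [246.0, 378.0]), (20, [245.0, 359.0])]
tall [(0, [436.0, 258.0]), (10, [436.0, 239.0]), (20, [436.0, 220.0])]
```

View pics/zs7.png

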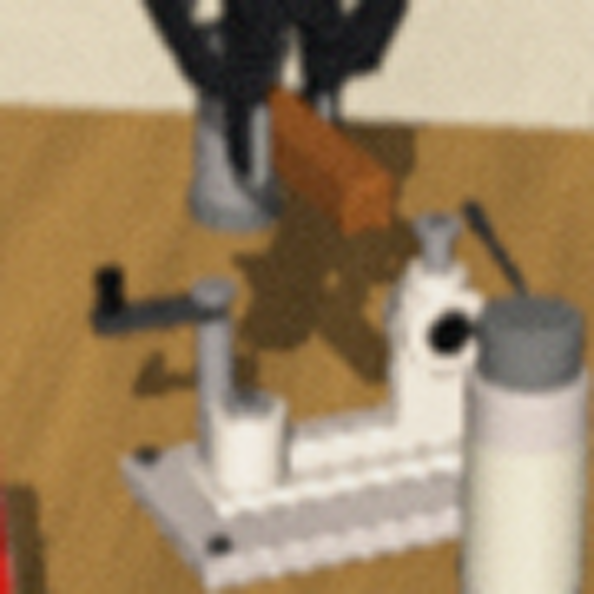

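View pics/z7.png

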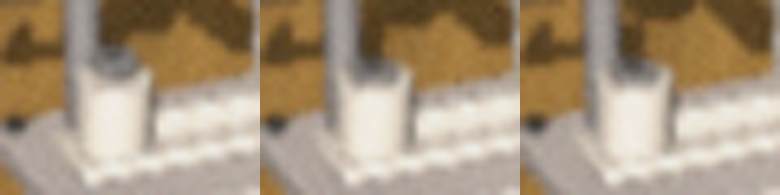

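```bash
python3 - <<'E'
from h import *
print(go([.5174,-.2152,.225]))
f=load('side7');C=cloud(f)
# handle top & tilt: brown mask 3D
hsv=cv2.cvtColor(f['frame'],cv2.COLOR_BGR2HSV);m=cv2.inRange(hsv,(3,140,60),(14,255,220));m[:120]=0;m[150:]=0;m[:,:305]=0;m[:,335:]=0
P=C[m>0];P=P[np.isfinite(P[:,0])];print(len(P),P.min(0),P.max(0))
E
```

```text
[  0.58  -3.5  -12.07]
244 [ 0.55703789 -0.7289755  -0.00273877] [ 0.68563123 -0.06560211  0.22843829]
```

>>> arm_command(motion="255 0 -2 0 0; 255 0 -4 -0.5 -3; 255 0.1 -5 -2 -9; 255 0.2 -5 -4.5 -16; 255 0.3 -5 -7 -23; 255 0.4 -5 -9.5 -30; 255 0.6 -5 -11.5 -34; 255 0.6 -5 -12.1 -34; 255 0.6 -4.3 -12.1 -34; 255 0.6 -3.5 -12.1 -34; 255 0.6 -3.5 -12.1 -34; 255 0.6 -3.5 -12.1 -34")

```text
clock: 15.2
ee_pos: [0.5175, -0.2149, 0.2244]
tool_rot: [0.696, -0.695, 0.125, -0.132]
force: [-0.8, -0.1, -4.2]
finger_gap: 0.272
```

```bash
python3 look.py 8; python3 - <<'E'
from h import *
print(go([.5174,-.2152,.157]))
E
```

```text
69.08659454156403 [ 0.51754338 -0.21492017  0.22437151] [-0.7694753  -0.06098776 -4.2269965 ] [0.08110361 0.1882129  0.02704679] 0.27209000494451946 q [-22.7  19.    6.   76.5   0.2  -1.8]
low [(0, [246.0, 397.0]), (10, [246.0, 378.0]), (20, [245.0, 359.0])]
tall [(0, [436.0, 258.0]), (10, [436.0, 239.0]), (20, [436.0, 220.0])]
[-0.09  6.78 -0.05]
```

View pics/zs8.png

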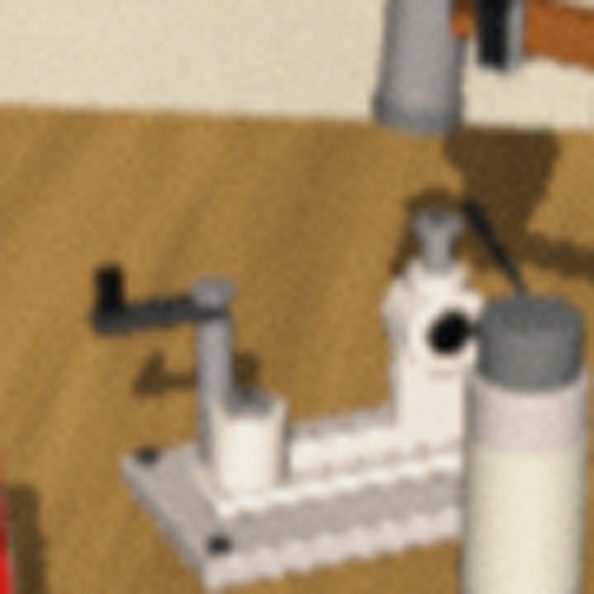

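>>> arm_command(motion="255 -0.1 1.5 0 0; 255 -0.1 1.8 0 0; 255 -0.1 1.8 0 0; 255 -0.1 6.2 0 0; 255 -0.1 1.8 0 0; 255 -0.1 1.8 0 0; 255 -0.1 1 0 0; 255 -0.1 0 0 0; 255 -0.1 0 0 0")

```text
clock: 16.15
ee_pos: [0.5177, -0.2151, 0.2266]
tool_rot: [0.696, -0.695, 0.123, -0.133]
force: [-0.2, -0.9, -2.6]
finger_gap: 0.274
```

```bash
python3 look.py 9
```

```text
69.08962995640199 [ 0.51765391 -0.21510267  0.22657475] [-0.18300005 -0.94593478 -2.63154008] [0.07605318 0.13070697 0.01607579] 0.27387952496768087 q [-22.7  18.8   6.1  76.5   0.2  -1.8]
low [(0, [246.0, 397.0]), (10, [246.0, 378.0]), (20, [245.0, 359.0])]
tall [(0, [436.0, 258.0]), (10, [436.0, 239.0]), (20, [436.0, 220.0])]
```

View pics/zs9.png

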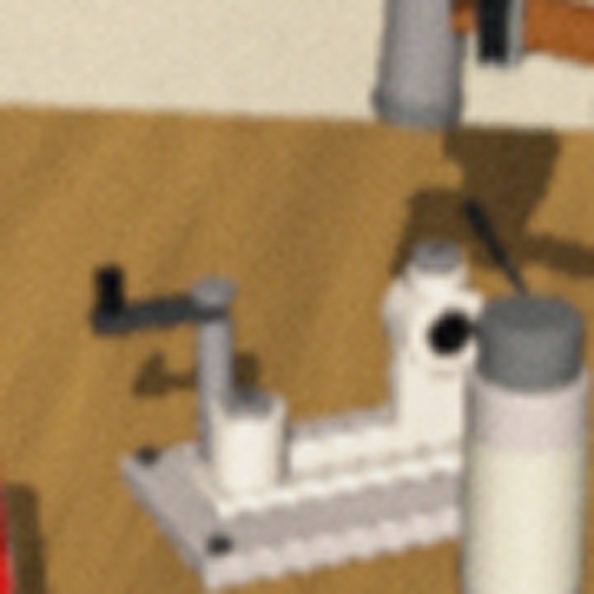

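>>> arm_command(motion="255 -0.1 1.5 0 0; 255 -0.1 2.6 0 0; 255 -0.1 2.6 0 0; 255 -0.1 2.6 0 0; 255 -0.1 7.1 0 0; 255 -0.1 2.6 0 0; 255 -0.1 2.6 0 0; 255 -0.1 1 0 0; 255 -0.1 0 0 0; 255 -0.1 0 0 0")

```text
clock: 17.2
ee_pos: [0.5174, -0.215, 0.2273]
tool_rot: [0.696, -0.695, 0.123, -0.134]
force: [0.1, 0.7, -4.8]
finger_gap: 0.268
```

```bash
python3 look.py 10
```

```text
69.08905555423836 [ 0.51736747 -0.21503109  0.22730999] [ 0.14584351  0.67869635 -4.75466044] [ 0.03580379  0.13812938 -0.01021074] 0.26789562192497296 q [-22.7  18.6   6.   76.5   0.2  -1.8]
low [(0, [246.0, 397.0]), (10, [246.0, 378.0]), (20, [245.0, 359.0])]
tall [(0, [436.0, 258.0]), (10, [436.0, 239.0]), (20, [436.0, 220.0])]
```

View pics/zs10.png

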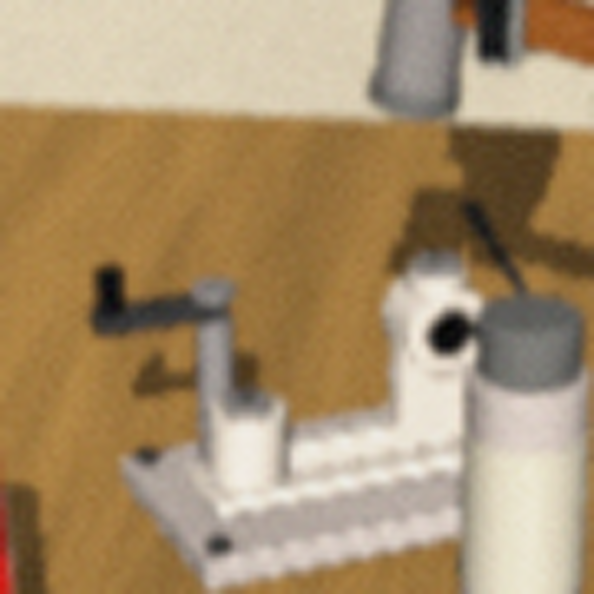

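>>> arm_command(motion="255 -0.1 1.5 0 0; 255 -0.1 2.9 0 0; 255 -0.1 2.9 0 0; 255 -0.1 2.9 0 0; 255 -0.1 7.3 0 0; 255 -0.1 2.9 0 0; 255 -0.1 2.9 0 0; 255 -0.1 2.9 0 0; 255 -0.1 7.4 0 0; 255 -0.1 2.9 0 0; 255 -0.1 2.9 0 0; 255 -0.1 1 0 0; 255 -0.1 0 0 0; 255 -0.1 0 0 0")

```text
clock: 18.65
ee_pos: [0.5172, -0.215, 0.2275]
tool_rot: [0.696, -0.695, 0.122, -0.134]
force: [0.1, -0.2, -3.8]
finger_gap: 0.27
```

```bash
python3 look.py 11;  python3 - <<'E'
from h import *
cv2.imwrite('pics/z11.png',np.hstack([cv2.resize(load('side%d'%i)['frame'][140:175,315:355],None,fx=6.5,fy=6.5,interpolation=cv2.INTER_CUBIC) for i in(9,10,11)]))
E
```

```text
69.08971306939337 [ 0.51717439 -0.21498185  0.22749289] [ 0.11821299 -0.17838892 -3.76064303] [ 0.06998323  0.16011738 -0.01782994] 0.2695116046582736 q [-22.7  18.5   5.8  76.3   0.2  -1.8]
low [(0, [246.0, 397.0]), (10, [246.0, 378.0]), (20, [245.0, 359.0])]
tall [(0, [436.0, 258.0]), (10, [436.0, 239.0]), (20, [436.0, 220.0])]
```

View pics/zs11.png

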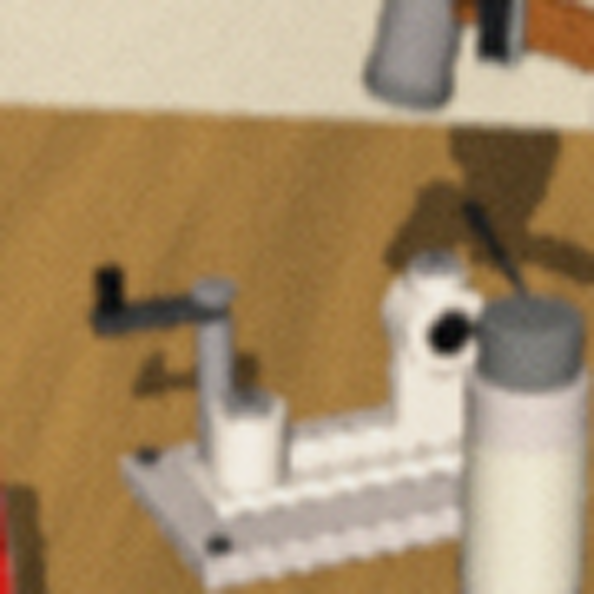

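View pics/z11.png

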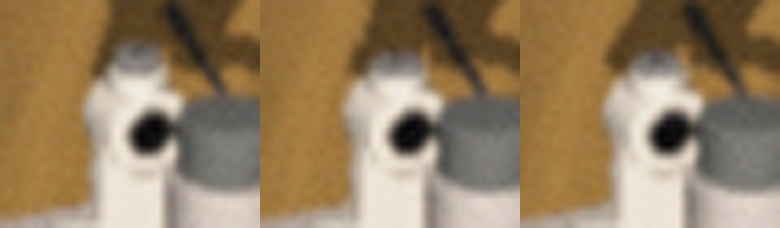

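```bash
python3 - <<'E'
from h import *
print(go([.5015,.214,.27]),go([.5015,.214,.12]))
E
```

```text
[-16.66  -4.47  39.52] [-16.89  10.53  39.47]
```

>>> arm_command(motion="255 0 -1.5 0 0; 255 0 -3.5 0.5 0; 255 -0.8 -4.4 2 0; 255 -2 -4.4 5 0; 255 -3.5 -4.4 8.5 0; 255 -5 -4.4 12 0; 255 -6.5 -4.4 15.5 0; 255 -8 -4.4 19 0; 255 -9.5 -4.4 22.5 0; 255 -11 -4.4 26 0; 255 -12.5 -4.4 29.5 0; 255 -14 -4.4 33 0; 255 -15.2 -4.4 36 0; 255 -16.2 -4.4 38.5 0; 255 -16.7 -3 39.5 0; 255 -16.7 0 39.5 0; 255 -16.7 3 39.5 0; 255 -16.8 6 39.5 0; 255 -16.8 6 39.5 0; 255 -16.8 6 39.5 0")

```text
clock: 20.7
ee_pos: [0.5012, 0.2142, 0.1655]
tool_rot: [0.696, -0.695, 0.123, -0.134]
force: [0.4, -0.2, -3.2]
finger_gap: 0.271
```

```bash
python3 - <<'E'
from h import *
s,R=tool();print(zang(),s['ee_pos'],s['force'],R.round(3).tolist(),s['finger_gap'])
f=snap('side','side12.png');cv2.imwrite('pics/zs12.png',cv2.resize(f['frame'][140:290,270:410],None,fx=4,fy=4,interpolation=cv2.INTER_CUBIC))
g=snap('top','top12.png');cv2.imwrite('pics/zt12.png',cv2.resize(g['frame'][140:250,240:440],None,fx=4,fy=4,interpolation=cv2.INTER_CUBIC))
C=cloud(g)
for n,p,z in(('low',loc(-.05,0),.065),('tall',loc(.05,0),.12)):
    u=proj(g,np.r_[p,z])[0];i,j=np.round(u).astype(int);print(n,u,C[j-1:j+2,i-1:i+2,2].mean().round(4),C[j-1:j+2,i-1:i+2,2].round(3).tolist())
print(np.nanmedian(C[185:190,377:380,2]))
E
```

```text
69.11098878797648 [0.5011687  0.21424549 0.16553101] [ 0.44882451 -0.18866108 -3.20821496] [[0.934, 0.015, 0.357], [-0.357, -0.002, 0.934], [0.015, -1.0, 0.003]] 0.27143853896473474
low [383.35476052 177.22532394] 0.0641 [[0.069, 0.069, 0.068], [0.062, 0.066, 0.061], [0.058, 0.06, 0.063]]
tall [402.3876184  200.82709073] 0.1198 [[0.119, 0.119, 0.12], [0.123, 0.118, 0.124], [0.118, 0.115, 0.122]]
0.018214174196805488
```

View pics/zs12.png

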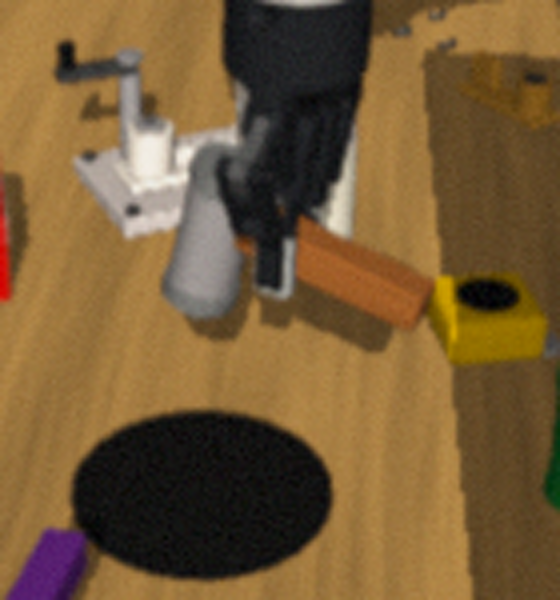

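View pics/zt12.png

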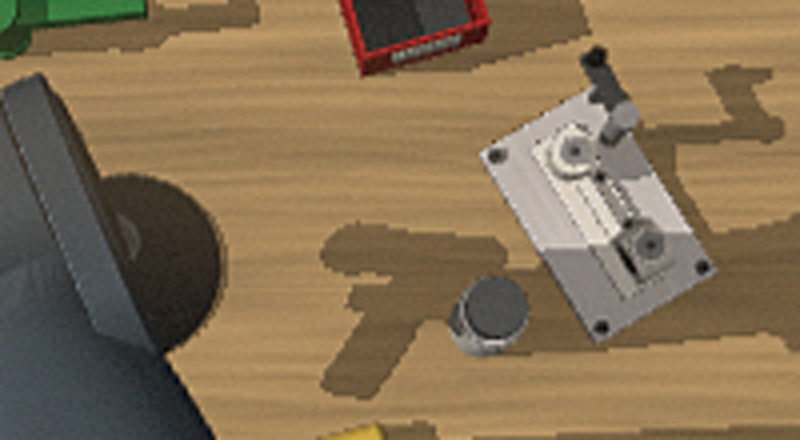

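>>> arm_command(motion="255 0 3 0 0; 255 0 6 0 0; 255 0 8.5 0 0; 255 0 10.5 0 0; 255 0 11.5 0 0; 255 0 12 0 0; 255 0 12 0 0; 255 0 12 0 0")

```text
clock: 21.6
ee_pos: [0.5053, 0.2147, 0.048]
tool_rot: [0.696, -0.694, 0.122, -0.135]
force: [0.1, 0.3, -4.3]
finger_gap: 0.27
```

```bash
python3 - <<'E'
from h import *
s,R=tool();print(zang(),s['ee_pos'],s['force'],s['finger_gap'])
f=snap('side','side13.png');cv2.imwrite('pics/zs13.png',cv2.resize(f['frame'][190:290,270:390],None,fx=6,fy=6,interpolation=cv2.INTER_CUBIC))
E
```

```text
69.09754384445978 [0.50525135 0.21468543 0.04803564] [ 0.0984019   0.34453077 -4.33070651] 0.2697199069520666
```

View pics/zs13.png

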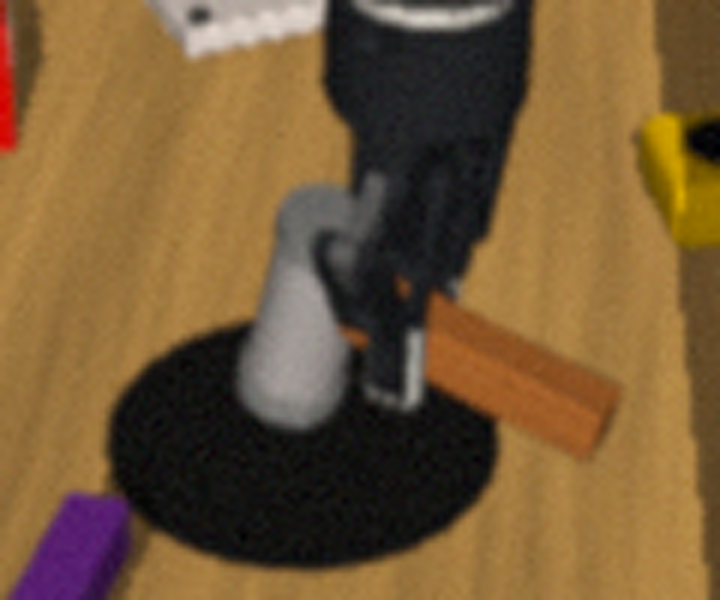

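>>> arm_command(motion="255 -0.1 0.3 0 0; 255 -0.1 0.5 0 0; 255 -0.1 0.5 0 0; 255 -0.1 0.5 0 0")

```text
clock: 22.05
ee_pos: [0.5044, 0.215, 0.043]
tool_rot: [0.696, -0.694, 0.122, -0.135]
force: [0.6, 0.2, -3.2]
finger_gap: 0.274
```

```bash
python3 - <<'E'
from h import *
s,R=tool();print(zang(),s['ee_pos'],s['force'],s['torque'],s['finger_gap'])
f=snap('side','side14.png');cv2.imwrite('pics/zs14.png',cv2.resize(f['frame'][190:290,270:390],None,fx=6,fy=6,interpolation=cv2.INTER_CUBIC))
E
```

```text
69.09638522847202 [0.50438303 0.21504011 0.04301312] [ 0.62587759  0.24515129 -3.23464209] [ 0.04948323  0.12043755 -0.0222808 ] 0.27389014553851204
```

View pics/zs14.png

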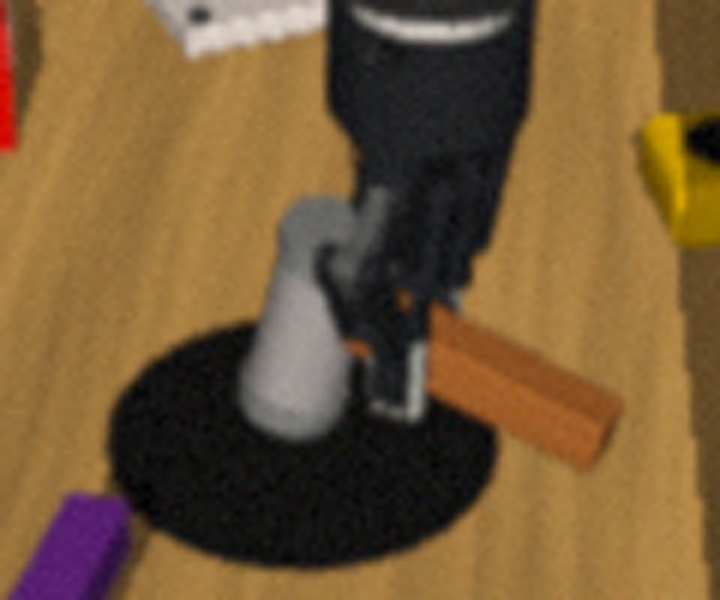

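```bash
python3 - <<'E'
from h import *
f=load('side14');s,R=tool();G=s['ee_pos']+np.array([0,0,.0193])
a=np.radians(69.1+90.8);h=-np.array([np.cos(a),np.sin(a),0]);up=np.array([0,0,1.])
for t in(8,10,12,14,16):
    c,sn=np.cos(np.radians(t)),np.sin(np.radians(t));H=c*h+sn*up;U=c*up-sn*h
    L=lambda x,z:G+H*x+U*z
    side=np.cross(H,U);ang=np.linspace(0,2*np.pi,90)
    O=[]
    for z in(.03,-.06):
        P=np.array([L(.0428,z)+.022*(np.cos(k)*H+np.sin(k)*side) for k in ang]);q=(proj(f,P)-[270,190]+.42)*6;O.append((q.min(0).round().tolist(),q.max(0).round().tolist()))
    e=(proj(f,np.array([L(-.083,.012),L(-.083,-.012)]))-[270,190]+.42)*6
    print(t,O,'handle end',e.round().tolist(),'edge z',L(.0208,-.06)[2].round(4))
E
```

```text
8 [([266.0, 211.0], [380.0, 283.0]), ([241.0, 384.0], [349.0, 459.0])] handle end [[616.0, 408.0], [604.0, 456.0]] edge z 0.0058
10 [([269.0, 208.0], [382.0, 281.0]), ([237.0, 378.0], [345.0, 455.0])] handle end [[615.0, 414.0], [601.0, 461.0]] edge z 0.0069
12 [([272.0, 205.0], [385.0, 281.0]), ([233.0, 373.0], [341.0, 450.0])] handle end [[615.0, 420.0], [599.0, 466.0]] edge z 0.008
14 [([276.0, 202.0], [388.0, 280.0]), ([230.0, 367.0], [337.0, 446.0])] handle end [[614.0, 426.0], [596.0, 471.0]] edge z 0.0091
16 [([279.0, 200.0], [391.0, 279.0]), ([226.0, 361.0], [333.0, 442.0])] handle end [[612.0, 432.0], [592.0, 475.0]] edge z 0.0104
```

>>> arm_command(motion="255 0 0.2 0 0; 255 0 0.4 0 0; 255 0 0.4 0 0; 255 0 0.4 0 0")

```text
clock: 22.5
ee_pos: [0.5044, 0.215, 0.0389]
tool_rot: [0.696, -0.694, 0.122, -0.135]
force: [1.1, -1.3, -4.3]
finger_gap: 0.27
```

```bash
cat > l2.py <<'E'
from h import *
import sys
n=sys.argv[1]
s,R=tool();print(zang(),s['ee_pos'],s['force'],s['torque'],s['finger_gap'])
f=snap('side','side%s.png'%n);cv2.imwrite('pics/zs%s.png'%n,cv2.resize(f['frame'][190:290,270:390],None,fx=6,fy=6,interpolation=cv2.INTER_CUBIC))
E
python3 l2.py 15
```

```text
69.0958883964958 [0.50439053 0.21499275 0.03892751] [ 1.12114962 -1.26203823 -4.29853837] [ 0.07667553  0.17365549 -0.01609544] 0.2695526399756056
```

View pics/zs15.png

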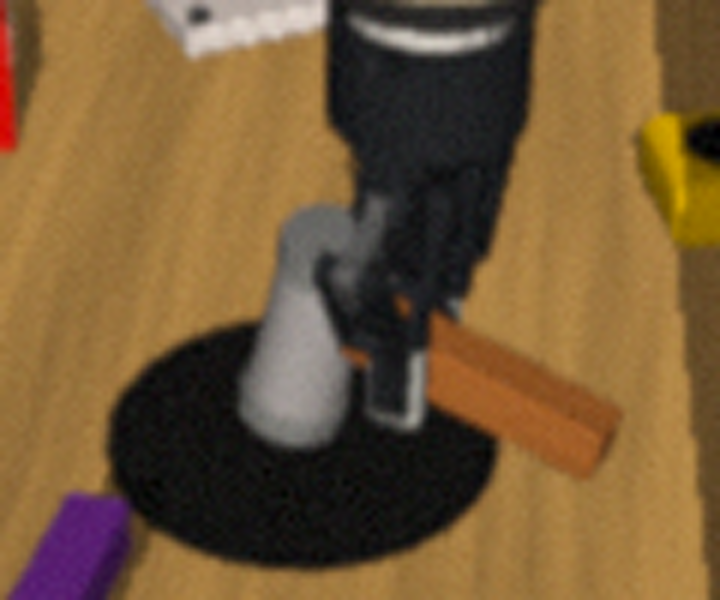

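>>> arm_command(motion="255 0 0.2 0 0; 255 0 0.2 0 0; 255 0 0.2 0 0")

```text
clock: 22.85
ee_pos: [0.5045, 0.215, 0.037]
tool_rot: [0.696, -0.694, 0.122, -0.135]
force: [0.1, 0.3, -4.7]
finger_gap: 0.271
```

>>> arm_command(motion="255 0 0.2 0 0; 255 0 0.2 0 0; 255 0 0.2 0 0")

```text
clock: 23.15
ee_pos: [0.5044, 0.215, 0.0349]
tool_rot: [0.696, -0.694, 0.122, -0.135]
force: [-0.2, 1.1, -4.5]
finger_gap: 0.271
```

>>> arm_command(motion="255 0 0.2 0 0; 255 0 0.2 0 0; 255 0 0.2 0 0")

```text
clock: 23.45
ee_pos: [0.5046, 0.2151, 0.0333]
tool_rot: [0.696, -0.694, 0.121, -0.135]
force: [-3.3, 0.2, 6.0]
finger_gap: 0.274
```

```bash
python3 l2.py 16
```

```text
69.10076172505893 [0.50463233 0.21514525 0.03328305] [-3.33595332  0.21197514  6.03071774] [-0.05170628  0.62930908 -0.03926528] 0.2738858256261227
```

View pics/zs16.png

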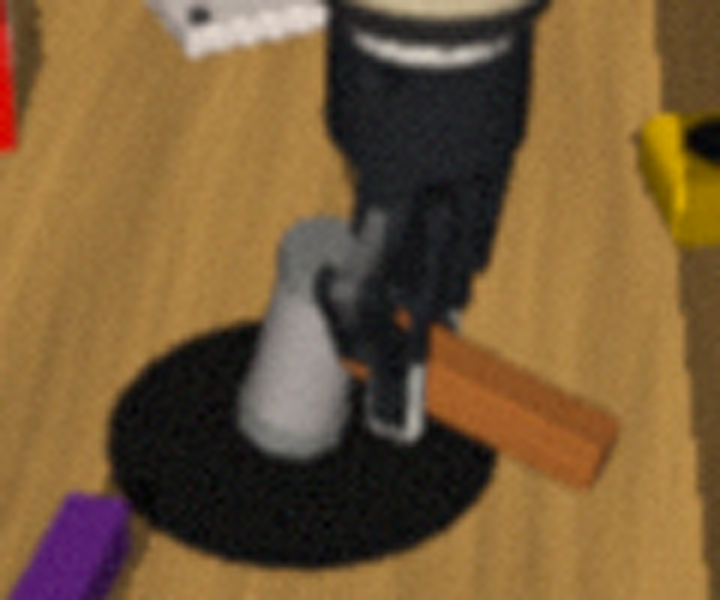

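>>> arm_command(motion="255 0 -0.1 0 0; 255 0 -0.15 0 0; 0 0 -0.15 0 0; 0 0 -0.15 0 0; 0 0 -0.15 0 0; 0 0 -0.15 0 0; 0 0 -0.15 0 0; 0 0 -0.15 0 0; 0 0 -0.15 0 0; 0 0 -0.15 0 0")

```text
clock: 24.5
ee_pos: [0.5047, 0.2152, 0.0348]
tool_rot: [0.697, -0.694, 0.121, -0.135]
force: [0.7, 0.1, -1.1]
finger_gap: 1.001
```

```bash
python3 l2.py 17
```

```text
69.09952537474156 [0.50466037 0.21515424 0.0348203 ] [ 0.67984364  0.11032934 -1.07682798] [-0.01449809 -0.02799595  0.06198121] 1.0005160461015405
```

View pics/zs17.png

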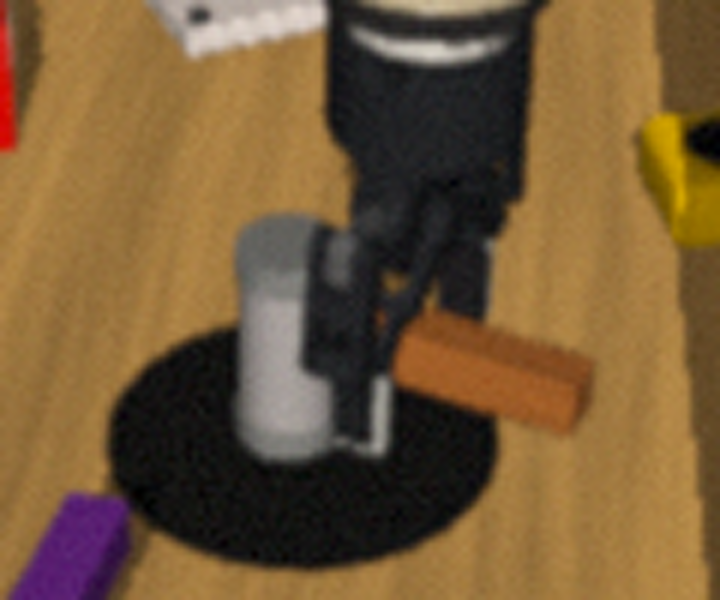

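>>> arm_command(motion="0 0 -2 0 0; 0 0 -5 0 0; 0 0 -9 0 0; 0 0 -13 0 0; 0 0 -17 0 0; 0 -4 -20 0 0; 0 -8 -20 0 0; 0 -12 -20 0 0; 0 -16 -20 0 0; 0 -16 -20 0 0; 0 -16 -20 0 0")

```text
clock: 25.65
ee_pos: [0.3509, 0.2726, 0.2321]
tool_rot: [0.697, -0.694, 0.121, -0.135]
force: [1.0, 0.5, -0.6]
finger_gap: 0.994
```

```bash
python3 - <<'E'
from h import *
s,R=tool();print(s['ee_pos'],s['force'])
f=snap('side','side18.png');a=f['frame'][100:300,230:430]
g=snap('top','top18.png');b=g['frame'][120:280,230:430]
cv2.imwrite('pics/s18.png',cv2.resize(a,None,fx=3,fy=3));cv2.imwrite('pics/t18.png',cv2.resize(b,None,fx=3.5,fy=3.5))
C=cloud(g)
for n,p,z in(('low',loc(-.05,0),.065),('tall',loc(.05,0),.12)):
    u=proj(g,np.r_[p,z])[0];i,j=np.round(u).astype(int);print(n,C[j-1:j+2,i-1:i+2,2].mean().round(4))
E
```

```text
[0.3509352  0.27263142 0.23212023] [ 0.95036079  0.53216742 -0.56018911]
low 0.0645
tall 0.1181
```

View pics/s18.png

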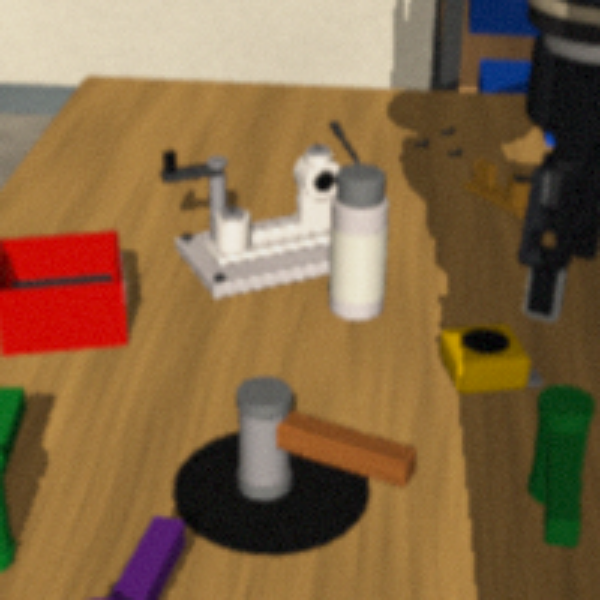

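View pics/t18.png

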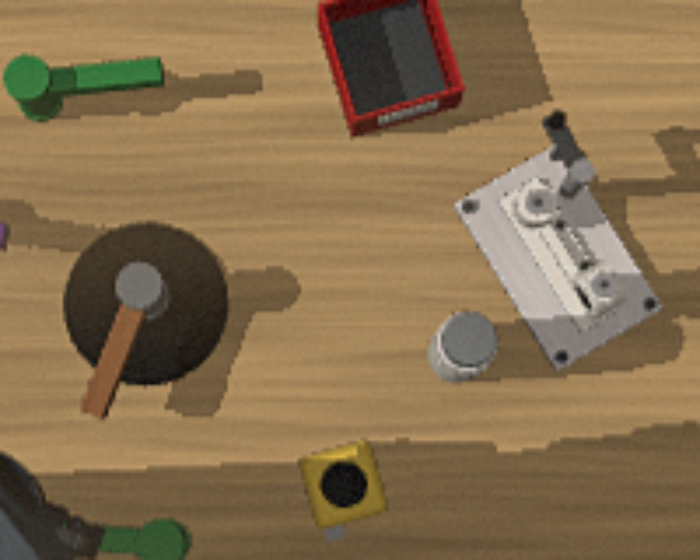

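The mallet stands upright on the mat, with its head at about (138,287) in the top crop. The guard is clear at (555,122), both pin heads sit on their bosses, and the other things haven't moved. Handing in.

```bash
python3 -c "
from h import *
print(job_done())"
```

```text
the job is handed in; nothing more can be done
None
```

The job is done and handed in at about 26 s on the clock, well under the 72 s limit.

- **Guard:** I pushed it by its peg to about 1.54 rad, past the 1.2 rad needed. It was still clear in the last pictures.
- **Pins:** I struck each pin with blows commanded at 0.4–0.45 m/s, low pin first. Each pin stopped sinking by its second blow, and two more blows moved neither. The last depth readings put the pin tops at 64.5 mm (low, home is 65) and 118–120 mm (tall, home is 120), within the noise of the reading.
- **Mallet:** The blows that reached the stop turned it about 11° in the jaws. I set its lower edge on the mat, raised the gripper 1.5 mm and opened. It settled flat and is standing upright near the mat's centre, with its handle pointing a different way from the start.
- **Other things:** The can, bin, tape and look-alike mallets look unmoved. I did not check the spare bracket separately.

Side-view pixel heights of the pin tops read about 3 mm lower than my model for both pins. I took this as a camera offset, since the top-view depth agreed with home. Peak impact forces were not visible to me; the forces I could read at the end of each move stayed below about 7 N.

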